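# Find the rocking corner of the jig plate and shim it

### The arm

A 6-joint arm with a two-finger parallel gripper is mounted at the origin on the work surface. World frame = base frame: x ahead of the robot, y to its left, z up, the work surface at z = 0. Lengths are in m, angles in rad, forces in N, time in s.
With the tool pointing down it reaches from about 0.375 to 0.975 m from the base axis. Payload 3.8 kg.
Tool frame: the origin (TCP) lies on the centre line of the jaws, within the pads' length; the fingertips stand 17 mm ahead of it and the grasp point (between the pads) lies 2 mm behind it (bot.tip_extent is the distance from the TCP to the fingertips, in m); z points along the fingers, y is the line along which they close (so a half turn about z gives the same grasp; the last joint's range is limited). The gripper opens to 85 mm and grips with 20 to 120 N. Pads are 22 mm wide; open, the fingers measure 114 mm over their backs; the gripper's body (76 mm by 85 mm) begins 54 mm behind the grasp point. The pads swing forward as they close: fully open they stand 13 mm farther back than shut.
Start: joints at [1.169, 0.264, 1.604, -0, 1.274, -0.037], TCP at [0.241, 0.631, 0.215] pointing down, gripper open.
Joint ranges: [-2.63, 2.63], [-0.94, 2.18], [0.31, 2.57], [-1.31, 4.45], [0, 2.66], [-2.55, 2.55]. Speed limits (rad/s): [2.57, 2.57, 3.14, 3.14, 3.14, 3.14].

### API

Orientations are given as a rotation vector (axis times angle).
In Python, from workcell import readout, read_camera, finish_job, bot gives the robot as it stands.
- The arm moves only by the tool jog_arm, never from a script. Its argument "deltas" is one flat list of numbers, 7 for each row, row after row: the shift along the tool's x, y, z in m, then the turn, a rotation vector about the tool's x, y, z in degrees, then the gripper command: -1 is shut, 1 is fully open, values between are in proportion. A call has 1 to 8 rows; each row is the pose to reach, as a shift and turn from the pose commanded when the call began, along the tool's axes at that moment; what a row does not reach only later rows make up. A row lasts 1/10 s, in which the tool goes at most 50 mm and 8.59 degrees, less where a joint would pass 70% of its speed; a pose out of reach is approached as far as the arm can. A call with a gripper value outside its range is refused whole. The fingers move at their own pace and stop on an object; "squeeze" is the grip in N (left out, the last holds). Time passes only in rows, so rows that repeat a pose let the fingers close. It gives the time, the measured TCP pose, the force, the opening and the grip force at its end, in the units of the state.
- readout.read_state(): the state, without advancing time (a new reading comes with each control period).
- read_camera(name): name is "scene" or "top"; returns a dict with "color" (400x640x3 uint8, blue, green, red), "fx", "fy", "cx", "cy" (pixels), "dist" ([k1, k2, p1, p2, k3] as OpenCV has them; the pictures are not rectified), "origin" and "attitude" of the camera in the world. Camera axes: x right, y down, z forward; pixel columns grow to the right and rows downward; lengths in m; the calibration is good to about 2 mm. A picture is of the moment at which its call begins. There is no depth.
- finish_job(): hands the job in; it is judged then, once.
The state is a dict: "time": time; "q": joint angles; "joint_vel": joint speeds; "joint_torque": joint torques, N m; "tool_pos": TCP position; "tcp_rot": TCP orientation; "wrist_force": force on the tool from outside, world axes, zero at the start; "torque": the same for the moment, N m; "width": opening from 0.0 (shut) to 1.0 (fully open); "grip_force": force on a finger pad.
Only numpy, scipy, OpenCV 4.12 (cv2) and the standard library are available. Lean on these libraries where they do the work, as an engineer would, in place of code of your own. Each camera call takes 0.05 s, during which the arm holds its last target. There are 200 camera calls.

### The job

The aluminium jig plate on the dark steel surface plate rocks at one of its four corners. Press down on its corners with the fingertips to find the one that gives, then press the hinged shim tab at that corner down flat and let go. Leave the other three tabs standing up as they are, pinch and lift nothing, and leave the bearing and everything else on the bench where it is.

Things in the scene. Friction and masses are not known exactly. Their poses are not given: they have to be found in the camera images.
- base: square dark steel surface plate, 204 x 204 x 10 mm, fixed on the bench at any yaw; it carries the jig plate over its centre and, just outside each corner of that, a hinged shim: a bright steel strip, 24 mm wide, 4 mm thick, its tab pointing straight away from the centre and slanting up at first. Origin: centre of its underside, on the bench; z up.
- plate (a joint): rocking of the jig plate (aluminium, 120 x 120 x 12 mm, post and bearing in the middle) about one of its diagonals, rad; 0 at rest, level. One corner, not known beforehand, has a short foot: pressed, it gives from about 2 N and stops about 4 mm lower at about 4 N (0.06 here), and springs back when let go. The other three stand firm (under 1 mm).
- corner_a (a point): centre of the top face of the round pad on corner A of the jig plate (24 mm across, 38 mm above the bench): the place to press that corner. The pads lie 68 mm from the plate's centre. All four look alike; the letters do not tell which corner rocks.
- tab_a (a point): the place to press the shim of corner A: middle of the tab's top face, 28 mm out from its hinge, 10 mm from its outer end. The hinge axis is level, 90 mm from the plate's centre and 19 mm above the bench. Flat, the tab's top face is level, 21 mm above the bench, and this point lies 118 mm from the plate's centre.
- shim_a (a joint): slant of the tab of corner A, rad: 0 flat (a firm stop), about 0.3 to 0.4 at the start, 0.5 highest. It stays where it is left; pressing down on the tab with about 7 N moves it, and it does not spring back.
- corner_b (a point): centre of the top face of the round pad on corner B of the jig plate (24 mm across, 38 mm above the bench): the place to press that corner. The pads lie 68 mm from the plate's centre. All four look alike; the letters do not tell which corner rocks.
- tab_b (a point): the place to press the shim of corner B: middle of the tab's top face, 28 mm out from its hinge, 10 mm from its outer end. The hinge axis is level, 90 mm from the plate's centre and 19 mm above the bench. Flat, the tab's top face is level, 21 mm above the bench, and this point lies 118 mm from the plate's centre.
- shim_b (a joint): slant of the tab of corner B, rad: 0 flat (a firm stop), about 0.3 to 0.4 at the start, 0.5 highest. It stays where it is left; pressing down on the tab with about 7 N moves it, and it does not spring back.
- corner_c (a point): centre of the top face of the round pad on corner C of the jig plate (24 mm across, 38 mm above the bench): the place to press that corner. The pads lie 68 mm from the plate's centre. All four look alike; the letters do not tell which corner rocks.
- tab_c (a point): the place to press the shim of corner C: middle of the tab's top face, 28 mm out from its hinge, 10 mm from its outer end. The hinge axis is level, 90 mm from the plate's centre and 19 mm above the bench. Flat, the tab's top face is level, 21 mm above the bench, and this point lies 118 mm from the plate's centre.
- shim_c (a joint): slant of the tab of corner C, rad: 0 flat (a firm stop), about 0.3 to 0.4 at the start, 0.5 highest. It stays where it is left; pressing down on the tab with about 7 N moves it, and it does not spring back.
- corner_d (a point): centre of the top face of the round pad on corner D of the jig plate (24 mm across, 38 mm above the bench): the place to press that corner. The pads lie 68 mm from the plate's centre. All four look alike; the letters do not tell which corner rocks.
- tab_d (a point): the place to press the shim of corner D: middle of the tab's top face, 28 mm out from its hinge, 10 mm from its outer end. The hinge axis is level, 90 mm from the plate's centre and 19 mm above the bench. Flat, the tab's top face is level, 21 mm above the bench, and this point lies 118 mm from the plate's centre.
- shim_d (a joint): slant of the tab of corner D, rad: 0 flat (a firm stop), about 0.3 to 0.4 at the start, 0.5 highest. It stays where it is left; pressing down on the tab with about 7 N moves it, and it does not spring back.
- bearing: steel bearing ring, 40 mm across, 14 mm high, lying loose round the post in the middle of the jig plate. A bystander; origin at its underside.
- socket: steel socket, 22 mm across, 32 mm high, standing loose on the surface plate beside the middle of one edge of the jig plate. A bystander; origin at its underside.
- bush: stepped brass bush, 20 mm across, 22 mm high, standing loose on the surface plate beside the middle of the opposite edge. A bystander; origin at its underside.
- mug: white mug, 82 mm across, 95 mm high, at the left. A bystander; origin at its underside.
- spray: white plastic bottle with a red cap, 66 mm across, 190 mm high, at the right. A bystander; origin at its underside.
- can: blue can, 66 mm across, 160 mm high, at the right. A bystander; origin at its underside.
- tape: roll of black tape, 68 mm across, 22 mm high, beyond the surface plate. A bystander; origin at its underside.
- driver: orange-handled screwdriver lying beyond the surface plate, under 40 mm high. A bystander.
- gap (a joint): play left under the short foot of the rocking corner, m: over 0.004 at first. It is taken up only by the shim of that same corner, whose wedge rises under the foot as its tab goes down: 0 when that tab is flat, and the corner then stands firm under a light press (up to about 10 N). The other tabs do not change it.

How it is judged:
By the outcome, as a careful person would: the job done as asked, in the order asked, and still so for the second after the job is handed in, with the robot touching nothing.
It also fails if it takes over 48 s, if anything falls off the work surface, if the arm or the gripper's body presses on something with over 40 N, if the wrist force passes 120 N, or if a joint passes its speed limit or range.

## Working session

There is one attempt and no reset: what is moved stays moved. The work goes in short steps, Python scripts to look and compute and a tool call to move; the robot and the scene stay as the last step left them, time stands still between calls to the robot, and variables do not carry over. Pictures are saved under pics/ and viewed, at most 10 in all, crops included, and the job is handed in when it is done.

Besides the shell and the picture viewer there is one more tool, called after "Emit:" as name(argument=value, ...), one argument or row to a line, values as JSON. jog_arm: Moves the arm, as the interface text tells. Its arguments: {"type":"object","properties":{"deltas":{"type":"array"},"squeeze":{"type":"number"}},"required":["deltas"]}

```bash
ls; mkdir -p pics
cat > h.py <<'E'
import numpy as np,cv2
from workcell import readout, read_camera, finish_job, bot
def snap(n,f):
    c=read_camera(n); cv2.imwrite('pics/'+f,c['color']); return c
E
python3 - <<'E'
from h import *
for n in('top','scene'):
    c=snap(n,n+'0.png'); print({k:v for k,v in c.items() if k!='color'})
print(readout.read_state())
E
```

```text
pics
{'fx': 497.8816188415751, 'fy': 497.8816188415751, 'cx': 311.72295429815927, 'cy': 199.92297187558216, 'dist': array([-0.02840645,  0.        ,  0.        ,  0.        ,  0.        ]), 'origin': array([ 0.34756035, -0.03200353,  1.94007047]), 'attitude': array([-2.14285377,  2.15776596, -0.14808881])}
{'fx': 511.9171305671571, 'fy': 511.9171305671571, 'cx': 320.0762614704237, 'cy': 197.543866130474, 'dist': array([-0.01103663,  0.        ,  0.        ,  0.        ,  0.        ]), 'origin': array([ 1.15397882, -1.03710722,  1.17279531]), 'attitude': array([-2.29361595, -0.56818612,  0.25396169])}
{'time': 0.1, 'q': array([ 1.16910355e+00,  2.64673337e-01,  1.60526283e+00, -8.91306650e-06,
        1.27369285e+00, -3.68788263e-02]), 'joint_vel': array([ 0.00036904, -0.00200156, -0.00371446, -0.00016076, -0.00082464,
        0.00112073]), 'joint_torque': array([-3.09671104e-04, -5.16703606e+01, -3.68589628e+01, -7.86924079e-05,
        6.33269374e-03,  1.63772079e-06]), 'tool_pos': array([0.24053983, 0.62993452, 0.21377586]), 'tcp_rot': array([-0.56979276, -3.08904516,  0.00312458]), 'wrist_force': array([-0.09883113, -0.46234649,  0.05368654]), 'torque': array([ 0.00540529,  0.01263112, -0.02375459]), 'grip_force': 0.0, 'width': 1.001488267822735}
```

View pics/top0.png

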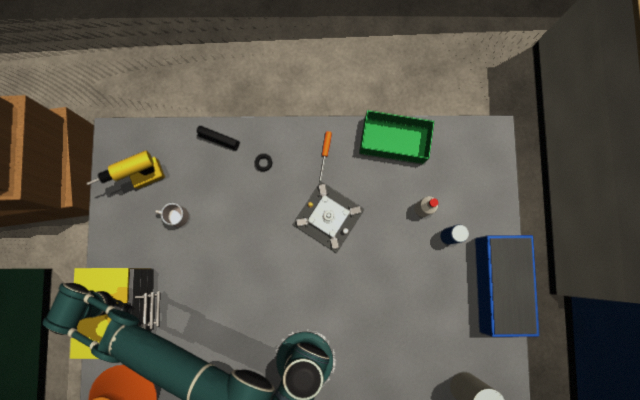

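View pics/scene0.png

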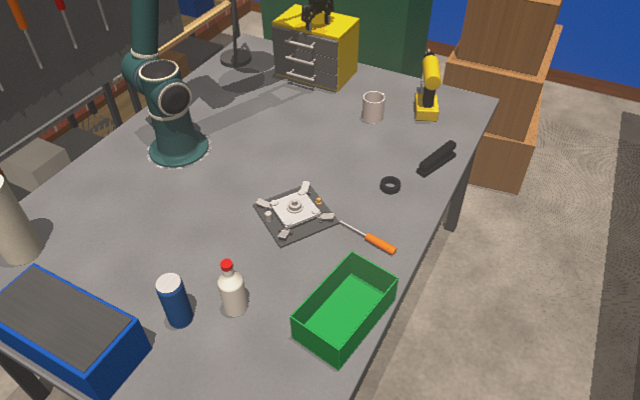

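The top view shows the plate centred near (329,217), with tabs near (323,189), (355,211), (334,243) and (302,222). I'll crop both views to measure.

Run:
```python
import cv2,numpy as np
t=cv2.imread('pics/top0.png')[177:257,285:375]; s=cv2.imread('pics/scene0.png')[175:250,245:345]
t=cv2.resize(t,None,fx=5,fy=5,interpolation=cv2.INTER_CUBIC); s=cv2.resize(s,None,fx=3.9,fy=3.9,interpolation=cv2.INTER_CUBIC)
o=np.zeros((400,800,3),np.uint8); o[:400,:400]=t[:,25:425]; h,w=s.shape[:2]; o[:h,405:405+w]=s[:,:395]
cv2.imwrite('pics/crop0.png',o)
```

```text
(no output)
```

View pics/crop0.png

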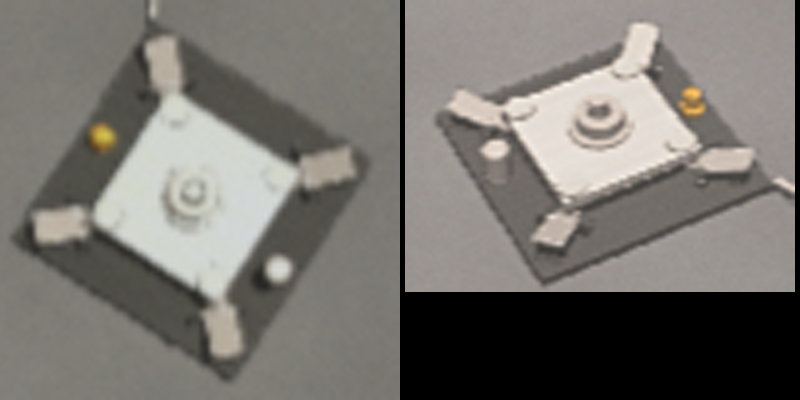

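```bash
cat >> h.py <<'E'
from scipy.spatial.transform import Rotation as R
def proj(c,P):
    Rc=R.from_rotvec(c['attitude']).as_matrix(); p=(np.asarray(P)-c['origin'])@Rc
    K=np.array([[c['fx'],0,c['cx']],[0,c['fy'],c['cy']],[0,0,1]])
    return cv2.projectPoints(p.reshape(-1,1,3),np.zeros(3),np.zeros(3),K,c['dist'])[0].reshape(-1,2)
E
python3 - <<'E'
from h import *
from scipy.optimize import least_squares
ct=read_camera('top'); cs=read_camera('scene')
T=np.array([[148,25],[370,162],[232,380],[12,240]])/5+[290,177]
Tp=np.array([[175,112],[275,178],[212,278],[110,215]])/5+[290,177]
S=(np.array([[772,185],[545,285],[436,118],[660,38]])-[405,0])/3.9+[245,175]
def pts(v,r,z):
    a=v[2]-np.arange(4)*np.pi/2
    return np.c_[v[0]+r*np.cos(a),v[1]+r*np.sin(a),np.full(4,z)]
rb=.102*2**.5
def f(v,w=(1,1,1)): return np.r_[w[0]*(proj(ct,pts(v,rb,.01))-T).ravel(),w[1]*(proj(ct,pts(v,.068,.038))-Tp).ravel(),w[2]*(proj(cs,pts(v,rb,.01))-S).ravel()]
for w in((1,1,1),(1,0,0),(0,1,0),(0,0,1)):
    s=least_squares(f,[.5,0,0.1],x_scale=.01,args=(w,)); print(s.x,np.abs(s.fun).max().round(2))
    if w==(1,1,1): v=s.x
print(f(v).reshape(-1,2).round(1).tolist())
print(pts(v,.068,.038),pts(v,.118,.03))
st=readout.read_state(); print(st['time'],R.from_rotvec(st['tcp_rot']).as_matrix(), bot.tip_extent)
E
```

```text
[ 0.54868456 -0.09842967  0.20856451] 2.06
[ 0.54612306 -0.09658092  0.21419015] 0.47
[ 0.54731041 -0.09759541  0.2107433 ] 0.85
[ 0.55261172 -0.10226255  0.20306149] 1.22
[[1.0, -1.1], [0.6, -0.8], [0.3, -0.2], [-0.0, -0.6], [-0.0, -0.8], [1.1, -0.6], [0.3, 0.4], [-0.5, -0.5], [0.7, -0.6], [-0.7, -1.2], [-0.4, -1.2], [-1.5, -2.1]]
[[ 0.61521094 -0.08434988  0.038     ]
 [ 0.56276435 -0.16495605  0.038     ]
 [ 0.48215818 -0.11250946  0.038     ]
 [ 0.53460477 -0.03190329  0.038     ]] [[ 0.6641274  -0.07399709  0.03      ]
 [ 0.57311714 -0.21387251  0.03      ]
 [ 0.43324172 -0.12286224  0.03      ]
 [ 0.52425198  0.01701317  0.03      ]]
0.2 [[-9.34201701e-01  3.56744802e-01 -5.73831069e-04]
 [ 3.56745255e-01  9.34200804e-01 -1.29638160e-03]
 [ 7.35960500e-05 -1.41579341e-03 -9.99998995e-01]] 0.017
```

Emit:
jog_arm(
  deltas=[-0.511, -0.513, 0.05, 0, 0, -20.9, -1, -0.511, -0.513, 0.05, 0, 0, -20.9, -1, -0.511, -0.513, 0.05, 0, 0, -20.9, -1, -0.511, -0.513, 0.05, 0, 0, -20.9, -1, -0.511, -0.513, 0.05, 0, 0, -20.9, -1, -0.511, -0.513, 0.05, 0, 0, -20.9, -1, -0.511, -0.513, 0.05, 0, 0, -20.9, -1, -0.511, -0.513, 0.05, 0, 0, -20.9, -1],
  squeeze=20,
)

```text
time: 1.0
tool_pos: [0.4034, 0.2641, 0.1874]
tcp_rot: [-0.001, 3.141, 0.0]
wrist_force: [0.8, 0.4, 0.1]
width: -0.005
grip_force: 0.0
```

Emit:
jog_arm(
  deltas=[-0.128, -0.292, 0.08, 0, 0, 0, -1, -0.128, -0.292, 0.08, 0, 0, 0, -1, -0.128, -0.292, 0.08, 0, 0, 0, -1, -0.128, -0.292, 0.08, 0, 0, 0, -1, -0.128, -0.292, 0.08, 0, 0, 0, -1, -0.128, -0.292, 0.08, 0, 0, 0, -1, -0.128, -0.292, 0.08, 0, 0, 0, -1, -0.128, -0.292, 0.08, 0, 0, 0, -1],
)

```text
time: 1.8
tool_pos: [0.5314, -0.0293, 0.1062]
tcp_rot: [-0.007, -3.14, 0.001]
wrist_force: [0.0, 0.2, -0.1]
width: -0.001
grip_force: 0.0
```

Run:
```python
from h import *
t=snap('top','t1.png'); s=snap('scene','s1.png'); print(bot.tip_extent, readout.read_state()['tool_pos'])
p=readout.read_state()['tool_pos']
tip=p-[0,0,.017]; print(proj(t,[tip]),proj(s,[tip]))
a=cv2.imread('pics/t1.png')[177:257,290:370]; b=cv2.imread('pics/s1.png')[165:245,250:330]
o=np.hstack([cv2.resize(i,None,fx=5,fy=5,interpolation=cv2.INTER_CUBIC) for i in(a,b)]); cv2.imwrite('pics/crop1.png',o)
```

```text
0.017 [ 0.53065437 -0.02644858  0.10696976]
[[310.0502831  219.21825322]] [[300.74735722 178.51051665]]
```

View pics/crop1.png

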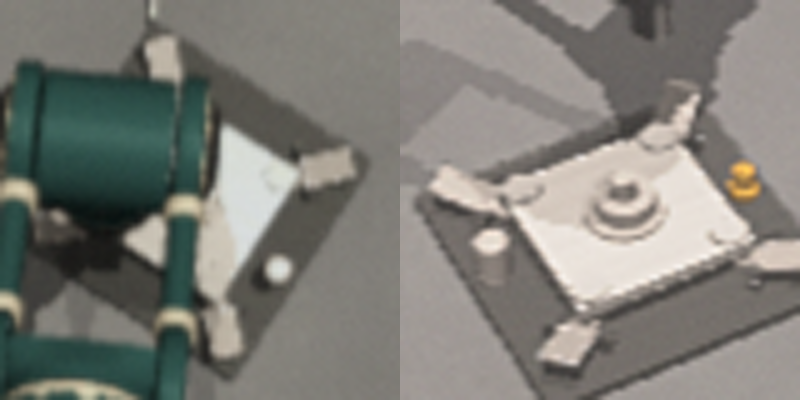

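Emit:
jog_arm(
  deltas=[-0.003, -0.003, 0.025, 0, 0, 0, -1, -0.003, -0.003, 0.042, 0, 0, 0, -1, -0.003, -0.003, 0.045, 0, 0, 0, -1, -0.003, -0.003, 0.045, 0, 0, 0, -1, -0.003, -0.003, 0.045, 0, 0, 0, -1],
)

```text
time: 2.4
tool_pos: [0.5347, -0.0283, 0.0636]
tcp_rot: [-0.002, 3.14, -0.0]
wrist_force: [0.5, 0.2, 0.9]
width: -0.002
grip_force: 0.0
```

Run:
```python
from h import *
s=snap('scene','s2.png'); t=readout.read_state()
print(t['tool_pos'],t['wrist_force'],proj(s,[t['tool_pos']-[0,0,.017]]))
b=cv2.imread('pics/s2.png')[150:240,250:340]
cv2.imwrite('pics/crop2.png',cv2.resize(cv2.convertScaleAbs(b,alpha=1.3,beta=20),None,fx=6,fy=6,interpolation=cv2.INTER_CUBIC))
```

```text
[ 0.5349555  -0.02850108  0.06375514] [-0.79490773 -0.58531161 -0.17971733] [[302.12177317 189.32297599]]
```

View pics/crop2.png

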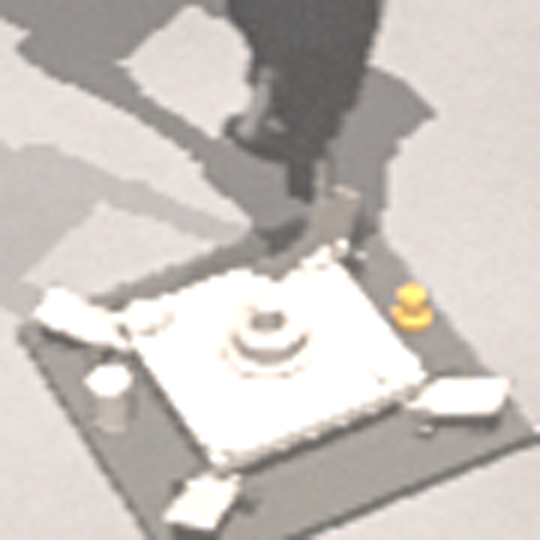

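Emit:
jog_arm(
  deltas=[0, -0.002, 0.004, 0, 0, 0, -1, 0, -0.002, 0.007, 0, 0, 0, -1, 0, -0.002, 0.007, 0, 0, 0, -1],
)

```text
time: 2.75
tool_pos: [0.5337, -0.0311, 0.0551]
tcp_rot: [-0.0, -3.141, -0.0]
wrist_force: [0.9, -0.4, -0.2]
width: -0.002
grip_force: 0.0
```

Emit:
jog_arm(
  deltas=[0, 0, 0.001, 0, 0, 0, -1, 0, 0, 0.002, 0, 0, 0, -1, 0, 0, 0.002, 0, 0, 0, -1],
)

```text
time: 3.05
tool_pos: [0.5339, -0.031, 0.0533]
tcp_rot: [-0.0, -3.141, -0.0]
wrist_force: [0.4, -0.2, 0.4]
width: -0.001
grip_force: 0.0
```

Emit:
jog_arm(
  deltas=[0, 0, 0.001, 0, 0, 0, -1, 0, 0, 0.001, 0, 0, 0, -1],
)

```text
time: 3.25
tool_pos: [0.534, -0.031, 0.0523]
tcp_rot: [-0.0, -3.141, -0.0]
wrist_force: [0.4, 0.1, 0.1]
width: 0.001
grip_force: 0.0
```

Emit:
jog_arm(
  deltas=[0, 0, 0.001, 0, 0, 0, -1, 0, 0, 0.002, 0, 0, 0, -1, 0, 0, 0.002, 0, 0, 0, -1],
)

```text
time: 3.55
tool_pos: [0.5339, -0.031, 0.0502]
tcp_rot: [0.0, -3.141, -0.0]
wrist_force: [-0.7, 0.4, 0.4]
width: 0.002
grip_force: 0.0
```

Emit:
jog_arm(
  deltas=[0, 0, 0.001, 0, 0, 0, -1, 0, 0, 0.001, 0, 0, 0, -1],
)

```text
time: 3.75
tool_pos: [0.5339, -0.031, 0.0493]
tcp_rot: [-0.0, -3.141, -0.0]
wrist_force: [0.2, -0.2, 0.5]
width: 0.002
grip_force: 0.0
```

Emit:
jog_arm(
  deltas=[0, 0, 0.001, 0, 0, 0, -1, 0, 0, 0.001, 0, 0, 0, -1],
)

```text
time: 3.95
tool_pos: [0.5339, -0.031, 0.0483]
tcp_rot: [0.0, -3.141, -0.0]
wrist_force: [-0.0, -0.6, -0.4]
width: -0.001
grip_force: 0.0
```

Run:
```python
from h import *
s=snap('scene','s3.png'); t=readout.read_state()
print(t['tool_pos'],t['wrist_force'],proj(s,[t['tool_pos']-[0,0,.017]]))
b=cv2.imread('pics/s3.png')[165:225,270:340]
cv2.imwrite('pics/crop3.png',cv2.resize(cv2.convertScaleAbs(b,alpha=1.1,beta=10),None,fx=8,fy=8,interpolation=cv2.INTER_CUBIC))
```

```text
[ 0.53398825 -0.03101738  0.04837185] [-0.60839869  0.7843931  -0.02371114] [[301.64790945 193.1788087 ]]
```

View pics/crop3.png

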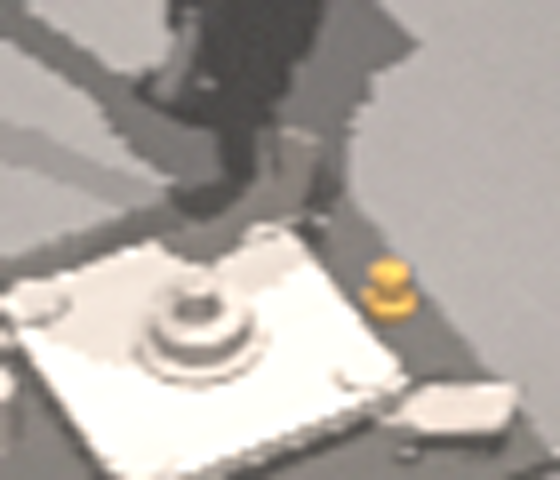

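The visible dark finger end is near px (299,187). The pad is near (303,194) and the predicted tip is (302,193). There has been no contact force yet, so I'll compare the frames before going lower.

Run:
```python
from h import *
o=[]
c=read_camera('scene'); t=readout.read_state()['tool_pos']
print(t, proj(c,[t-[0,0,.017],[.5335,-.031,.038],[.52,.018,.03]]))
for k,f in enumerate(('scene0','s2','s3')):
    im=cv2.imread(f'pics/{f}.png')[172:210,284:322].astype(float)/255
    im=(255*np.clip(im,0,1)**.5).astype(np.uint8)
    o.append(cv2.resize(im,(532//2*1,266),interpolation=cv2.INTER_NEAREST) if 0 else cv2.resize(im,(266,266),interpolation=cv2.INTER_CUBIC))
o=np.hstack(o)
d=[]
a,b,e=[cv2.imread(f'pics/{f}.png')[172:210,284:322].astype(float) for f in('scene0','s2','s3')]
for p,q in((a,b),(a,e),(b,e)): d.append(cv2.resize(np.clip(np.abs(p-q)*3,0,255).astype(np.uint8),(266,266),interpolation=cv2.INTER_CUBIC))
cv2.imwrite('pics/cmp.png',np.vstack([o,np.hstack(d)]))
```

```text
[ 0.53396388 -0.03101702  0.04836569] [[301.64142757 193.17768603]
 [301.44076602 191.63800333]
 [305.33422331 182.87834453]]
```

View pics/cmp.png

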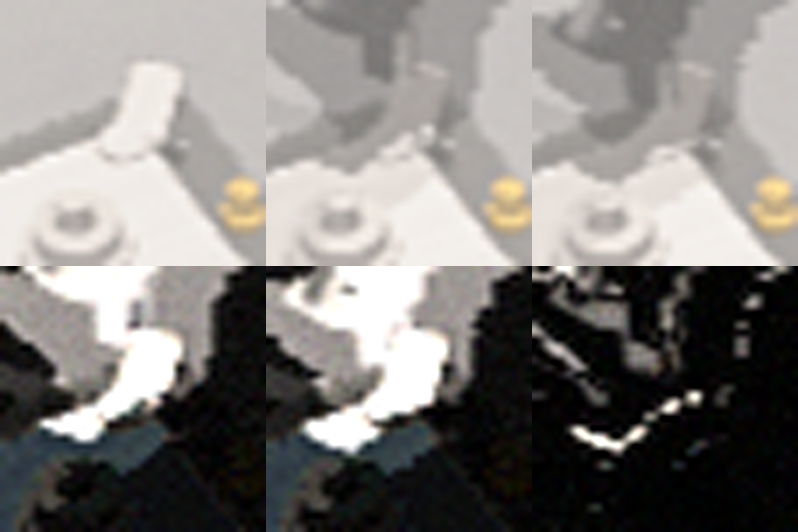

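Emit:
jog_arm(
  deltas=[0, 0, 0.001, 0, 0, 0, -1, 0, 0, 0.002, 0, 0, 0, -1, 0, 0, 0.002, 0, 0, 0, -1],
)

```text
time: 4.35
tool_pos: [0.5339, -0.031, 0.0462]
tcp_rot: [-0.0, -3.141, -0.0]
wrist_force: [-0.1, -0.4, 0.8]
width: -0.0
grip_force: 0.0
```

Emit:
jog_arm(
  deltas=[0, 0, 0.001, 0, 0, 0, -1, 0, 0, 0.001, 0, 0, 0, -1],
)

```text
time: 4.55
tool_pos: [0.5339, -0.031, 0.0453]
tcp_rot: [-0.0, -3.141, -0.0]
wrist_force: [-0.3, 0.5, -0.3]
width: 0.001
grip_force: 0.0
```

Emit:
jog_arm(
  deltas=[0, 0, 0.001, 0, 0, 0, -1, 0, 0, 0.001, 0, 0, 0, -1],
)

```text
time: 4.75
tool_pos: [0.5339, -0.031, 0.0443]
tcp_rot: [0.0, -3.141, -0.0]
wrist_force: [0.1, -1.1, -0.4]
width: -0.004
grip_force: 0.0
```

Run:
```python
from h import *
s=snap('scene','s4.png'); c=snap('top','t4.png'); t=readout.read_state()
print(t['time'],t['tool_pos'],t['wrist_force'],t['torque'],proj(s,[t['tool_pos']-[0,0,.017]]),proj(c,[t['tool_pos']]))
b=cv2.imread('pics/s4.png')[120:215,265:345]
a=cv2.imread('pics/t4.png')[170:265,275:375]
f=lambda b,k:cv2.resize((255*(b/255.)**.5).astype(np.uint8),None,fx=k,fy=k,interpolation=cv2.INTER_CUBIC)
cv2.imwrite('pics/crop4.png',np.hstack([f(b,6)[:475],f(a,3)[:285].repeat(1,0) if 0 else cv2.resize(f(a,3),(300,475))]))
```

```text
4.85 [ 0.53402478 -0.03100146  0.04441487] [-0.39263582  0.54935027  0.21214268] [-0.03318042 -0.0122039   0.03265426] [[301.70606229 194.0641439 ]] [[311.27886679 219.50616569]]
```

View pics/crop4.png

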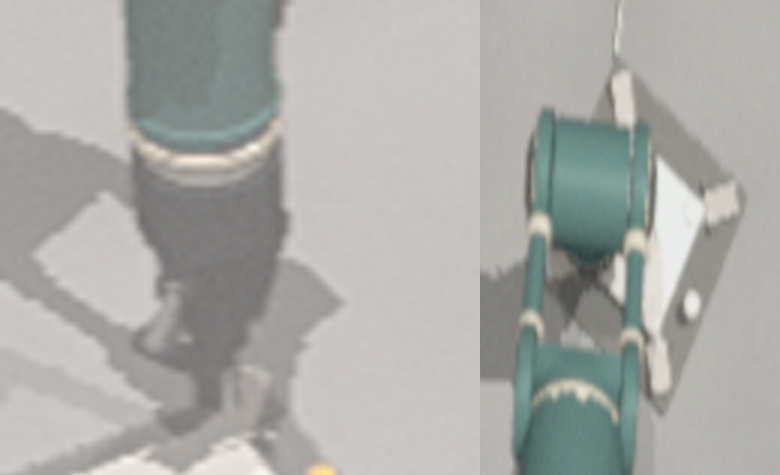

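Emit:
jog_arm(
  deltas=[0, 0, -0.04, 0, 0, 0, -1, 0.03, 0.05, -0.04, 0, 0, 0, -1, 0.06, 0.09, -0.04, 0, 0, 0, -1, 0.084, 0.131, -0.03, 0, 0, 0, -1, 0.084, 0.131, 0, 0, 0, 0, -1, 0.084, 0.131, 0.015, 0, 0, 0, -1, 0.084, 0.131, 0.02, 0, 0, 0, -1, 0.084, 0.131, 0.02, 0, 0, 0, -1],
)

```text
time: 5.65
tool_pos: [0.4495, 0.0999, 0.0239]
tcp_rot: [0.0, -3.14, 0.0]
wrist_force: [-0.7, 1.0, 0.7]
width: -0.001
grip_force: 0.0
```

Emit:
jog_arm(
  deltas=[0, 0, 0.002, 0, 0, 0, -1, 0, 0, 0.004, 0, 0, 0, -1, 0, 0, 0.004, 0, 0, 0, -1],
)

```text
time: 5.95
tool_pos: [0.4507, 0.0998, 0.0209]
tcp_rot: [0.001, 3.141, 0.0]
wrist_force: [-0.3, 0.5, 0.0]
width: -0.002
grip_force: 0.0
```

Emit:
jog_arm(
  deltas=[0, 0, 0.001, 0, 0, 0, -1, 0, 0, 0.002, 0, 0, 0, -1],
)

```text
time: 6.15
tool_pos: [0.4504, 0.0999, 0.0187]
tcp_rot: [0.001, 3.141, 0.0]
wrist_force: [-0.8, -0.5, 0.3]
width: 0.002
grip_force: 0.0
```

Emit:
jog_arm(
  deltas=[0, 0, 0.001, 0, 0, 0, -1, 0, 0, 0.002, 0, 0, 0, -1],
)

```text
time: 6.35
tool_pos: [0.4501, 0.1, 0.0164]
tcp_rot: [0.0, 3.142, -0.0]
wrist_force: [0.3, -0.4, 0.2]
width: 0.001
grip_force: 0.0
```

Emit:
jog_arm(
  deltas=[0, 0, 0.001, 0, 0, 0, -1, 0, 0, 0.0015, 0, 0, 0, -1],
)

```text
time: 6.55
tool_pos: [0.4499, 0.1, 0.0148]
tcp_rot: [0.0, -3.141, 0.0]
wrist_force: [-0.2, -0.3, -0.6]
width: 0.001
grip_force: 0.0
```

Emit:
jog_arm(
  deltas=[0, 0, 0.001, 0, 0, 0, -1, 0, 0, 0.002, 0, 0, 0, -1],
)

```text
time: 6.75
tool_pos: [0.45, 0.1, 0.0128]
tcp_rot: [0.0, 3.142, 0.0]
wrist_force: [-0.7, -0.1, 0.2]
width: -0.001
grip_force: 0.0
```

Emit:
jog_arm(
  deltas=[0, 0, 0.001, 0, 0, 0, -1, 0, 0, 0.002, 0, 0, 0, -1],
)

```text
time: 6.95
tool_pos: [0.4501, 0.1, 0.0108]
tcp_rot: [-0.0, 3.142, -0.0]
wrist_force: [-0.3, 0.7, 0.2]
width: -0.002
grip_force: 0.0
```

Run:
```python
from h import *
s=snap('scene','s5.png'); t=readout.read_state()
print(t['time'],t['q'],t['tool_pos'],t['wrist_force'],proj(s,[t['tool_pos']-[0,0,.017]]))
print([a for a in dir(bot) if a[0]!='_'])
b=cv2.imread('pics/s5.png')[115:195,215:315]
cv2.imwrite('pics/crop5.png',cv2.resize((255*(b/255.)**.5).astype(np.uint8),None,fx=7,fy=7,interpolation=cv2.INTER_CUBIC))
```

```text
7.0 [ 1.64582631e-01  9.18387849e-02  2.22894325e+00 -7.01401112e-06
  8.21116720e-01 -1.40619085e+00] [0.44987966 0.09995743 0.01068002] [0.16028389 0.70006318 0.02390968] [[299.61114925 169.94216478]]
['MotionError', 'tip_extent']
```

View pics/crop5.png

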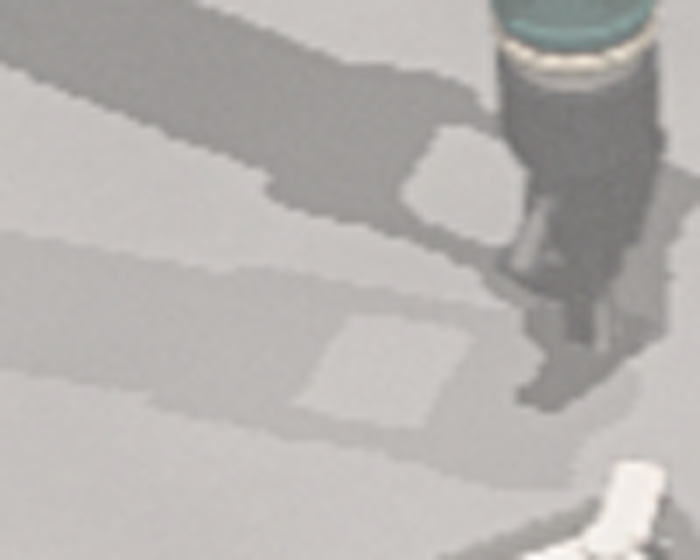

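The visible tip is at about px (298,164), against a predicted (299.6,170). Its shadow tip still stands apart at (292,173), so the tips are about 20 mm higher than nominal. I'll keep going down to the bench to calibrate this.

Emit:
jog_arm(
  deltas=[0, 0, 0.003, 0, 0, 0, -1, 0, 0, 0.006, 0, 0, 0, -1, 0, 0, 0.006, 0, 0, 0, -1],
)

```text
time: 7.3
tool_pos: [0.4495, 0.0999, 0.0044]
tcp_rot: [-0.0, -3.141, 0.0]
wrist_force: [0.0, -0.4, -0.2]
width: -0.002
grip_force: 0.0
```

Emit:
jog_arm(
  deltas=[0, 0, 0.0015, 0, 0, 0, -1, 0, 0, 0.003, 0, 0, 0, -1, 0, 0, 0.003, 0, 0, 0, -1],
)

```text
time: 7.6
tool_pos: [0.4499, 0.0999, 0.0017]
tcp_rot: [-0.0, -3.141, 0.0]
wrist_force: [1.0, 0.0, -0.3]
width: -0.001
grip_force: 0.0
```

Emit:
jog_arm(
  deltas=[0, 0, 0.001, 0, 0, 0, -1, 0, 0, 0.002, 0, 0, 0, -1],
)

```text
time: 7.8
tool_pos: [0.4501, 0.1, -0.0001]
tcp_rot: [0.0, 3.141, 0.0]
wrist_force: [-0.5, -0.3, -0.7]
width: -0.0
grip_force: 0.0
```

Emit:
jog_arm(
  deltas=[0, 0, 0.001, 0, 0, 0, -1, 0, 0, 0.002, 0, 0, 0, -1],
)

```text
time: 8.0
tool_pos: [0.45, 0.1, -0.0021]
tcp_rot: [-0.0, 3.142, -0.0]
wrist_force: [-0.7, -0.2, 1.1]
width: 0.001
grip_force: 0.0
```

Emit:
jog_arm(
  deltas=[0, 0, 0.001, 0, 0, 0, -1, 0, 0, 0.001, 0, 0, 0, -1],
)

```text
time: 8.2
tool_pos: [0.4499, 0.1, -0.0032]
tcp_rot: [0.0, -3.141, 0.0]
wrist_force: [-0.1, -0.3, -0.6]
width: 0.001
grip_force: 0.0
```

Emit:
jog_arm(
  deltas=[0, 0, 0.001, 0, 0, 0, -1, 0, 0, 0.001, 0, 0, 0, -1],
)

```text
time: 8.4
tool_pos: [0.4499, 0.1, -0.0042]
tcp_rot: [-0.0, -3.141, 0.0]
wrist_force: [-0.7, 0.6, -0.1]
width: 0.003
grip_force: 0.0
```

Emit:
jog_arm(
  deltas=[0, 0, 0.001, 0, 0, 0, -1, 0, 0, 0.001, 0, 0, 0, -1],
)

```text
time: 8.6
tool_pos: [0.4499, 0.1, -0.0052]
tcp_rot: [0.0, -3.141, 0.0]
wrist_force: [0.1, 1.0, 0.2]
width: 0.001
grip_force: 0.0
```

Emit:
jog_arm(
  deltas=[0, 0, 0.001, 0, 0, 0, -1, 0, 0, 0.001, 0, 0, 0, -1],
)

```text
time: 8.8
tool_pos: [0.4499, 0.1, -0.0062]
tcp_rot: [-0.0, -3.141, 0.0]
wrist_force: [-0.5, 0.4, 0.1]
width: 0.001
grip_force: 0.0
```

Emit:
jog_arm(
  deltas=[0, 0, 0.001, 0, 0, 0, -1, 0, 0, 0.002, 0, 0, 0, -1],
)

```text
time: 9.0
tool_pos: [0.4501, 0.1, -0.0081]
tcp_rot: [0.0, 3.142, 0.0]
wrist_force: [0.2, 0.4, 0.6]
width: -0.0
grip_force: 0.0
```

Emit:
jog_arm(
  deltas=[0, 0, 0.001, 0, 0, 0, -1, 0, 0, 0.0015, 0, 0, 0, -1],
)

```text
time: 9.2
tool_pos: [0.4499, 0.1, -0.0097]
tcp_rot: [-0.0, -3.141, 0.0]
wrist_force: [-0.7, -0.3, 0.3]
width: -0.002
grip_force: 0.0
```

Emit:
jog_arm(
  deltas=[0, 0, 0.001, 0, 0, 0, -1, 0, 0, 0.0015, 0, 0, 0, -1],
)

```text
time: 9.4
tool_pos: [0.45, 0.1, -0.0112]
tcp_rot: [0.0, -3.141, 0.0]
wrist_force: [-0.3, 0.2, 0.5]
width: -0.001
grip_force: 0.0
```

Emit:
jog_arm(
  deltas=[0, 0, 0.001, 0, 0, 0, -1, 0, 0, 0.0015, 0, 0, 0, -1],
)

```text
time: 9.6
tool_pos: [0.45, 0.1, -0.0127]
tcp_rot: [-0.0, -3.141, 0.0]
wrist_force: [-0.1, -0.2, 1.0]
width: -0.002
grip_force: 0.0
```

Run:
```python
from h import *
s=snap('scene','s6.png'); t=readout.read_state(); print(t['tool_pos'],t['wrist_force'],proj(s,[t['tool_pos']-[0,0,.017],[.45,.1,0]]))
for f in('s5','s6'):
    g=cv2.imread(f'pics/{f}.png',0)[155:180,286:312]
    print(f); print('\n'.join(str(155+i)+' '+' '.join('%3d'%v for v in r) for i,r in enumerate(g)))
```

```text
[ 0.44993903  0.09995326 -0.01272301] [-0.44689524  0.1575171   0.72681766] [[299.89195274 174.95364773]
 [299.57452229 168.57788331]]
s5
155  96  96  85  63  59  58  59  57  58  59  57  61  59  62  60  67  82  97  98 100  98  96  97  97 122 152
156  94  98  97  91  74  57  55  58  59  59  60  59  56  60  65  68  83  97  99  99 100  97  96  97 127 154
157 103  97  96  99  95  87  76  66  61  60  58  65  63  58  70  78  84  98 101  96 100  99  94  98 125 154
158 151 131 104 100  99  94  83  91  88  72  60  60  60  68  85  88  82  95  99 100 100  98  96  98 126 154
159 135 133 133 115  83  83  81  84  84  71  61  62  60  69  93  97  82  88  91  96  99  98  99  96 126 152
160 132 134 138 117  83  81  81  85  84  73  60  59  60  67  95 100  83  85  82  84  82  90  96  99 125 153
161 134 133 136 115  80  81  81  82  84  76  61  58  56  66  95 100  87  91  81  82  81  83  88  98 124 153
162 134 135 134 118  83  78  82  85  83  75  60  62  58  63  93 102  88  91  81  83  81  88  94  97 128 151
163 134 134 138 136 115  87  81  83  84  76  67  63  56  66  97 105  81  82  83  80  87  95 104 12
[... 3740 characters left out ...]
 136 136 137 136 136 136 146 155 155 154 154 155 153
174 137 137 134 135 118  90  84  83  83 111 135 137 136 138 136 138 134 137 145 156 154 154 154 155 153 155
175 136 139 139 139 139 137 137 120 110 135 138 135 136 134 133 134 135 144 156 157 157 154 156 155 156 150
176 138 135 134 136 138 137 139 136 134 138 133 135 132 134 134 145 152 155 155 156 154 152 151 154 156 154
177 136 135 135 136 136 132 138 135 137 136 134 134 133 144 153 155 157 154 154 153 152 151 154 154 155 154
178 138 137 134 137 135 133 134 136 135 136 136 135 137 144 156 155 155 153 154 152 154 154 151 154 154 154
179 135 135 134 136 134 134 135 135 134 132 132 136 142 154 155 153 152 152 152 150 153 152 152 154 156 155
```

Emit:
jog_arm(
  deltas=[0, 0, 0.001, 0, 0, 0, -1, 0, 0, 0.001, 0, 0, 0, -1],
)

```text
time: 9.85
tool_pos: [0.4499, 0.1, -0.0137]
tcp_rot: [-0.0, -3.141, 0.0]
wrist_force: [-0.4, 0.4, -0.9]
width: 0.002
grip_force: 0.0
```

Emit:
jog_arm(
  deltas=[0, 0, 0.001, 0, 0, 0, -1, 0, 0, 0.001, 0, 0, 0, -1],
)

```text
time: 10.05
tool_pos: [0.45, 0.1, -0.0147]
tcp_rot: [-0.0, -3.141, 0.0]
wrist_force: [-0.2, 0.1, -0.5]
width: 0.002
grip_force: 0.0
```

Emit:
jog_arm(
  deltas=[0, 0, 0.001, 0, 0, 0, -1, 0, 0, 0.001, 0, 0, 0, -1],
)

```text
time: 10.25
tool_pos: [0.4499, 0.1, -0.0157]
tcp_rot: [-0.0, -3.141, 0.0]
wrist_force: [-0.1, 0.3, -0.2]
width: -0.002
grip_force: 0.0
```

Emit:
jog_arm(
  deltas=[0, 0, 0.001, 0, 0, 0, -1, 0, 0, 0.0015, 0, 0, 0, -1],
)

```text
time: 10.45
tool_pos: [0.4502, 0.1, -0.0163]
tcp_rot: [-0.0, -3.141, 0.0]
wrist_force: [-3.4, -0.9, 12.9]
width: 0.001
grip_force: 6.3
```

Emit:
jog_arm(
  deltas=[0, 0, 0.001, 0, 0, 0, -1, 0, 0, 0.0015, 0, 0, 0, -1],
)

```text
time: 10.65
tool_pos: [0.4502, 0.1, -0.0164]
tcp_rot: [0.0, -3.14, 0.0]
wrist_force: [-9.0, -2.2, 27.3]
width: -0.0
grip_force: 13.6
```

Run:
```python
from h import *
s=snap('scene','s7.png'); t=readout.read_state(); print(t['tool_pos'],t['wrist_force'],t['joint_torque'])
g=cv2.imread('pics/s7.png',0)[164:178,286:306]
print('\n'.join(str(164+i)+' '+' '.join('%3d'%v for v in r) for i,r in enumerate(g)))
```

```text
[ 0.4501853   0.10002146 -0.01634886] [-9.90308279 -1.5612762  21.54414179] [-1.47190830e-01 -2.61469567e+01 -2.41647863e+01  3.29240179e-02
 -2.94675171e+00 -7.57734251e-04]
164 133 139 139 119  86  81  83  83  81  69  60  58  61  62  83  88  82  86  82  80
165 136 135 136 135 116  85  80  83  83  78  63  61  59  62  95 109  90  85  82  83
166 136 135 137 137 137 117  87  82  85  77  67  60  57  62  94 112  90  85  81  81
167 136 135 139 138 139 141 115  86  83  81  67  61  60  65  96 112  89  88  86 109
168 135 138 139 140 137 122  91  81  84  81  69  59  59  61  91 109  91 115 134 138
169 136 138 139 141 141 137 118  87  84  83  78  66  60  62  92 108  94 119 137 139
170 136 137 136 137 118  91  89  82  86  84  84  80  78  78  98 119 122 137 139 133
171 136 137 138 120  91  79  83  81  84  85  84  82  79  85 111 136 137 137 135 136
172 137 136 119  86  77  80  82  85  83  83  82  82  89 110 136 138 138 136 135 137
173 134 136 119  89  81  81  82  82  83  81  84 110 134 136 138 136 138 135 136 145
174 135 136 137 134 118  89  86  83  81  83 112 137 138 138 135 134 135 136 135 145
175 136 137 139 138 140 138 136 119  90 109 135 137 136 135 134 134 135 142 156 156
176 136 138 134 136 136 138 138 138 133 137 137 135 134 135 134 144 153 155 158 156
177 136 137 135 134 137 135 136 136 136 137 134 135 134 142 153 155 155 155 152 153
```

Contact with the bench came at TCP z = -0.0163, so the tips are 16 mm above the TCP reading. Pads should then touch at TCP z of about 0.022 and flat tabs at about 0.005. Now back to pad D.

Emit:
jog_arm(
  deltas=[0, 0, -0.045, 0, 0, 0, -1, -0.01, -0.01, -0.08, 0, 0, 0, -1, -0.04, -0.06, -0.08, 0, 0, 0, -1, -0.065, -0.1, -0.08, 0, 0, 0, -1, -0.084, -0.131, -0.08, 0, 0, 0, -1, -0.084, -0.131, -0.055, 0, 0, 0, -1, -0.084, -0.131, -0.045, 0, 0, 0, -1, -0.084, -0.131, -0.045, 0, 0, 0, -1],
)

```text
time: 11.5
tool_pos: [0.5311, -0.0306, 0.0239]
tcp_rot: [-0.0, -3.136, -0.001]
wrist_force: [-0.8, -0.4, 0.0]
width: 0.002
grip_force: 0.0
```

Emit:
jog_arm(
  deltas=[0, 0, 0.001, 0, 0, 0, -1, 0, 0, 0.002, 0, 0, 0, -1, 0, 0, 0.002, 0, 0, 0, -1],
)

```text
time: 11.8
tool_pos: [0.5343, -0.0304, 0.0251]
tcp_rot: [-0.002, 3.14, -0.0]
wrist_force: [-0.7, -0.5, 0.2]
width: -0.002
grip_force: 0.0
```

Emit:
jog_arm(
  deltas=[0, 0, 0.0015, 0, 0, 0, -1, 0, 0, 0.002, 0, 0, 0, -1, 0, 0, 0.002, 0, 0, 0, -1],
)

```text
time: 12.1
tool_pos: [0.5341, -0.0309, 0.0226]
tcp_rot: [-0.0, 3.141, -0.0]
wrist_force: [0.2, -0.5, 0.2]
width: 0.001
grip_force: 0.0
```

Emit:
jog_arm(
  deltas=[0, 0, 0.001, 0, 0, 0, -1, 0, 0, 0.0015, 0, 0, 0, -1],
)

```text
time: 12.3
tool_pos: [0.5342, -0.0309, 0.0215]
tcp_rot: [0.0, 3.142, 0.0]
wrist_force: [-2.1, 0.9, 6.3]
width: -0.003
grip_force: 3.6
```

Emit:
jog_arm(
  deltas=[0, 0, 0.001, 0, 0, 0, -1, 0, 0, 0.001, 0, 0, 0, -1],
)

```text
time: 12.5
tool_pos: [0.5342, -0.0309, 0.0213]
tcp_rot: [-0.0, -3.141, -0.0]
wrist_force: [-4.4, 1.4, 10.8]
width: 0.0
grip_force: 5.3
```

Emit:
jog_arm(
  deltas=[0, 0, -0.02, 0, 0, 0, -1, -0.035, -0.023, -0.022, 0, 0, 0, -1, -0.07, -0.045, -0.022, 0, 0, 0, -1, -0.0805, -0.0525, -0.015, 0, 0, 0, -1, -0.0805, -0.0525, -0.006, 0, 0, 0, -1, -0.0805, -0.0525, -0.006, 0, 0, 0, -1, -0.0805, -0.0525, -0.006, 0, 0, 0, -1],
)

```text
time: 13.2
tool_pos: [0.6118, -0.0825, 0.0242]
tcp_rot: [0.001, -3.137, -0.002]
wrist_force: [-0.7, 0.4, -0.2]
width: -0.001
grip_force: 0.0
```

Emit:
jog_arm(
  deltas=[0, 0, 0.003, 0, 0, 0, -1, 0, 0, 0.005, 0, 0, 0, -1, 0, 0, 0.005, 0, 0, 0, -1],
)

```text
time: 13.5
tool_pos: [0.6139, -0.0829, 0.0218]
tcp_rot: [0.001, -3.141, -0.0]
wrist_force: [-2.8, 0.7, 4.7]
width: 0.003
grip_force: 2.2
```

Emit:
jog_arm(
  deltas=[0, 0, 0.001, 0, 0, 0, -1, 0, 0, 0.001, 0, 0, 0, -1],
)

```text
time: 13.7
tool_pos: [0.6139, -0.0829, 0.0217]
tcp_rot: [0.001, -3.141, -0.0]
wrist_force: [-5.3, 1.1, 9.1]
width: -0.003
grip_force: 5.0
```

Emit:
jog_arm(
  deltas=[0, 0, -0.02, 0, 0, 0, -1, 0.023, -0.035, -0.022, 0, 0, 0, -1, 0.045, -0.07, -0.022, 0, 0, 0, -1, 0.0525, -0.0805, -0.015, 0, 0, 0, -1, 0.0525, -0.0805, -0.006, 0, 0, 0, -1, 0.0525, -0.0805, -0.006, 0, 0, 0, -1, 0.0525, -0.0805, -0.006, 0, 0, 0, -1],
)

```text
time: 14.4
tool_pos: [0.5621, -0.1628, 0.0252]
tcp_rot: [0.001, -3.141, -0.001]
wrist_force: [1.1, 0.9, 0.4]
width: 0.002
grip_force: 0.0
```

Emit:
jog_arm(
  deltas=[0, 0, 0.003, 0, 0, 0, -1, 0, 0, 0.005, 0, 0, 0, -1, 0, 0, 0.005, 0, 0, 0, -1],
)

```text
time: 14.7
tool_pos: [0.563, -0.1635, 0.0211]
tcp_rot: [-0.001, 3.141, 0.0]
wrist_force: [1.5, 1.7, 1.4]
width: 0.002
grip_force: 0.9
```

Emit:
jog_arm(
  deltas=[0, 0, 0.001, 0, 0, 0, -1, 0, 0, 0.001, 0, 0, 0, -1],
)

```text
time: 14.9
tool_pos: [0.5629, -0.1639, 0.0204]
tcp_rot: [-0.0, 3.14, -0.0]
wrist_force: [1.6, 2.0, 2.7]
width: -0.002
grip_force: 1.1
```

Softer here. I'll press further.

Emit:
jog_arm(
  deltas=[0, 0, 0.001, 0, 0, 0, -1, 0, 0, 0.0015, 0, 0, 0, -1, 0, 0, 0.0015, 0, 0, 0, -1],
)

```text
time: 15.2
tool_pos: [0.5629, -0.1644, 0.019]
tcp_rot: [0.0, 3.14, -0.001]
wrist_force: [1.8, 0.5, 4.0]
width: 0.001
grip_force: 1.7
```

Emit:
jog_arm(
  deltas=[0, 0, 0.001, 0, 0, 0, -1, 0, 0, 0.001, 0, 0, 0, -1],
)

```text
time: 15.4
tool_pos: [0.563, -0.1647, 0.018]
tcp_rot: [-0.0, 3.14, -0.002]
wrist_force: [3.6, -1.5, 4.5]
width: 0.001
grip_force: 2.3
```

T2, the corner nearest the right-hand tab, gives about 3.7 mm at 4 N, while D and A stood firm. Next I'll press its tab.

Emit:
jog_arm(
  deltas=[0, 0, -0.02, 0, 0, 0, -1, -0.001, -0.005, -0.023, 0, 0, 0, -1, -0.0095, -0.049, -0.023, 0, 0, 0, -1, -0.0095, -0.049, -0.012, 0, 0, 0, -1, -0.0095, -0.049, -0.005, 0, 0, 0, -1, -0.0095, -0.049, -0.005, 0, 0, 0, -1],
)

```text
time: 16.0
tool_pos: [0.5686, -0.2117, 0.0194]
tcp_rot: [-0.001, -3.136, -0.004]
wrist_force: [-1.0, -0.2, 0.0]
width: -0.001
grip_force: 0.0
```

Emit:
jog_arm(
  deltas=[0, 0, 0.003, 0, 0, 0, -1, 0, 0, 0.006, 0, 0, 0, -1, 0, 0, 0.008, 0, 0, 0, -1, 0, 0, 0.01, 0, 0, 0, -1, 0, 0, 0.01, 0, 0, 0, -1],
)

```text
time: 16.5
tool_pos: [0.5714, -0.2134, 0.0132]
tcp_rot: [0.002, -3.141, 0.002]
wrist_force: [-1.9, -2.1, 3.7]
width: -0.0
grip_force: 1.7
```

Emit:
jog_arm(
  deltas=[0, 0, 0.002, 0, 0, 0, -1, 0, 0, 0.004, 0, 0, 0, -1, 0, 0, 0.006, 0, 0, 0, -1, 0, 0, 0.006, 0, 0, 0, -1],
)

```text
time: 16.9
tool_pos: [0.5722, -0.2139, 0.0074]
tcp_rot: [-0.001, 3.14, -0.003]
wrist_force: [-1.0, -1.5, 4.1]
width: -0.002
grip_force: 1.9
```

Emit:
jog_arm(
  deltas=[0, 0, 0.001, 0, 0, 0, -1, 0, 0, 0.002, 0, 0, 0, -1, 0, 0, 0.002, 0, 0, 0, -1],
)

```text
time: 17.2
tool_pos: [0.5723, -0.2139, 0.0054]
tcp_rot: [-0.001, 3.14, -0.003]
wrist_force: [-2.0, -2.2, 5.2]
width: -0.0
grip_force: 2.4
```

Emit:
jog_arm(
  deltas=[0, 0, 0.001, 0, 0, 0, -1, 0, 0, 0.001, 0, 0, 0, -1],
)

```text
time: 17.4
tool_pos: [0.5724, -0.2139, 0.0046]
tcp_rot: [-0.001, 3.14, -0.003]
wrist_force: [-2.1, -3.6, 6.3]
width: -0.002
grip_force: 3.1
```

Emit:
jog_arm(
  deltas=[0, 0, 0.001, 0, 0, 0, -1, 0, 0, 0.001, 0, 0, 0, -1],
)

```text
time: 17.6
tool_pos: [0.5725, -0.2139, 0.0045]
tcp_rot: [-0.001, 3.14, -0.003]
wrist_force: [-4.0, -3.0, 11.3]
width: -0.003
grip_force: 5.6
```

Emit:
jog_arm(
  deltas=[0, 0, 0.001, 0, 0, 0, -1, 0, 0, 0.001, 0, 0, 0, -1],
)

```text
time: 17.8
tool_pos: [0.5726, -0.2139, 0.0044]
tcp_rot: [-0.001, 3.14, -0.003]
wrist_force: [-5.3, -3.5, 16.1]
width: -0.002
grip_force: 8.1
```

The tab is at its firm stop (tip height 0.0207). I'll lift off, then check the corner with a light press.

Emit:
jog_arm(
  deltas=[0, 0, -0.02, 0, 0, 0, -1, 0, 0, -0.045, 0, 0, 0, -1, 0.005, 0.025, -0.045, 0, 0, 0, -1, 0.0095, 0.049, -0.038, 0, 0, 0, -1, 0.0095, 0.049, -0.022, 0, 0, 0, -1, 0.0095, 0.049, -0.022, 0, 0, 0, -1, 0.0095, 0.049, -0.022, 0, 0, 0, -1],
)

```text
time: 18.5
tool_pos: [0.5616, -0.1639, 0.0226]
tcp_rot: [0.0, -3.14, -0.001]
wrist_force: [-0.4, 0.2, 0.3]
width: -0.001
grip_force: 0.0
```

Emit:
jog_arm(
  deltas=[0, 0, 0.002, 0, 0, 0, -1, 0, 0, 0.003, 0, 0, 0, -1, 0, 0, 0.003, 0, 0, 0, -1],
)

```text
time: 18.8
tool_pos: [0.5625, -0.1649, 0.021]
tcp_rot: [0.001, 3.141, -0.001]
wrist_force: [-1.2, -1.6, 4.5]
width: -0.002
grip_force: 1.9
```

Emit:
jog_arm(
  deltas=[0, 0, 0.001, 0, 0, 0, -1, 0, 0, 0.001, 0, 0, 0, -1],
)

```text
time: 19.0
tool_pos: [0.5626, -0.1651, 0.0204]
tcp_rot: [0.0, 3.14, -0.002]
wrist_force: [-1.4, -1.3, 6.8]
width: -0.003
grip_force: 3.3
```

Emit:
jog_arm(
  deltas=[0, 0, -0.03, 0, 0, 0, -1, 0, 0, -0.08, 0, 0, 0, -1, 0.03, 0.04, -0.12, 0, 0, 0, -1, 0.06, 0.08, -0.15, 0, 0, 0, -1, 0.09, 0.12, -0.15, 0, 0, 0, -1, 0.12, 0.16, -0.15, 0, 0, 0, -1, 0.13, 0.21, -0.15, 0, 0, 0, -1, 0.13, 0.26, -0.15, 0, 0, 0, -1],
)

```text
time: 19.8
tool_pos: [0.4316, 0.0786, 0.1694]
tcp_rot: [0.003, 3.141, 0.0]
wrist_force: [0.5, -0.0, 0.8]
width: -0.002
grip_force: 0.0
```

Run:
```python
from h import *
s=snap('scene','s9.png'); c=snap('top','t9.png')
f=lambda n,y,x:cv2.resize(cv2.imread('pics/'+n)[y:y+80,x:x+100],None,fx=4,fy=4,interpolation=cv2.INTER_CUBIC)
cv2.imwrite('pics/crop9.png',np.vstack([np.hstack([f('t9.png',177,285),f('s9.png',172,245)])]))
```

```text
(no output)
```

View pics/crop9.png

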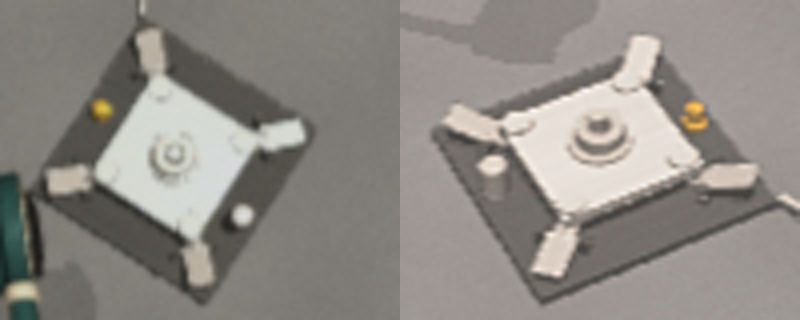

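In the final picture the tab at T2 lies flat: bright in the top view at about (281,134), lower in the scene view at (556,250). The other three tabs still stand, and the bearing, socket and bush have not moved.

```bash
python3 -c "
from workcell import finish_job
print(finish_job())"
```

```text
the job is handed in; nothing more can be done
None
```

Job handed in: the corner nearest the right-hand tab (top view) gave 3.7 mm at 4 N. I pressed its tab flat to the firm stop, and the corner then took about 7 N with under 1 mm of give. Two other corners stood firm and the fourth was not pressed; the other three tabs still stand and nothing else on the surface plate moved.

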